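# Empty the tin seamer's catch tray into the tote

## Task

Three freshly closed tins stand in the catch tray of the tin seamer. Slide the blue tote up square and centred until its low front edge is in under the tray's run-out lip, up to the stop, sweep all three tins into it with the tray's red-handled pusher pushed right to the end of its travel so that they stand upright in the tote, then let the spring-loaded pusher come back slowly, all the way home, without letting it snap. Do not touch the tins with the gripper, leave the tote docked there, and do not disturb the other things on the worktop.

Things in the scene. Friction and masses are not known exactly. Their poses are not given: they have to be found in the camera images.
- seamer: white bench-top tin seamer with its steel catch tray, fixed. Origin on the worktop under the tray's centre; z up, x from the tray to the machine behind it (head from x +135 mm on, 335 mm tall); tins leave along -y. Tray floor 26 mm above the worktop, 168 mm wide inside, from y +164 mm to the open lip at -100 mm; guards 34 mm high. Guide rods at x +-96 mm, 112 mm high, brackets up to 124 mm
- lip (a point): middle of the run-out lip's upper edge, at seamer (0, -100, 26) mm. The floor sheet is 3 mm thick: 23 mm of free height below it, and below the front rod brackets at y -94 mm, for the tote's low front
- stop (a point): middle of the rubber buffer strip on the tray's pedestal, under the tray floor, at seamer (0, -71, 10) mm; the tote's front comes up against it
- pusher (a joint): travel of the tray's pusher in m: 0 home, grows towards the lip (seamer -y), 0.200 at the end stop. A spring drives it home (3.5 N at home, 8 N at the end, plus the tins' friction when sweeping); 0.45 kg, almost undamped: it snaps back if let go. Its sweeping face, 160 mm wide, is 45 mm ahead (-y) of the bar: at seamer y +90 mm when home, -110 mm (10 mm past the lip) at the end
- pusher_bar (a point): middle of the pusher's red horizontal bar: 18 mm thick, 124 mm long along seamer x, centre 165 mm above the worktop, at seamer (0, +135, 165) mm when home. It stands on two posts at x +-50 mm from a cross beam whose top is 121 mm high; free all round above that
- tote: loose blue plastic picking bin, 200 mm wide (its x), 216 mm long (its y), walls 4 mm, 0.8 kg; it slides on the worktop. Origin at the centre of its underside. Low front, 18 mm high, at its +y end, to face the lip; sides 18 mm high for the first 34 mm, then sloping up to 70 mm; back wall at -y 70 mm high
- tote_front (a point): middle of the bottom outer edge of the tote's low front, at tote (0, +108, 0) mm. Docked against the stop it is at seamer (0, -71, 0) mm
- tote_bar (a point): middle of the tote's black carrying bar over its back wall: 16 mm thick, 124 mm long along the tote's x, centre 104 mm above the worktop, at tote (0, -109, 104) mm, on two thin posts at x +-58 mm; it can be gripped from above
- tin_a: printed food tin standing upright in the catch tray, 76 mm across, 58 mm tall, 0.26 kg; origin at the centre of its underside. In the lane at the tray's robot side (seamer -x), nearer the pusher
- tin_b: tin like tin_a, in the same lane, nearer the lip
- tin_c: tin like tin_a, alone in the lane at the machine's side (seamer +x), anywhere along it
- mug: blue and white mug, 78 mm across, 92 mm tall, bystander; origin at the underside
- timer: red and white kitchen timer, 68 mm across, 45 mm tall, bystander; origin at the underside
- jar: glass jar with a red lid, 65 mm across, 100 mm tall, bystander; origin at the underside
- recipes: green tin box, 86 x 130 x 85 mm, bystander; origin at the underside
- opener: bottle opener with a wooden handle, 38 x 156 x 16 mm, lying flat, bystander; origin at the underside

How it is judged:
By the outcome, as a careful person would: the job done as asked, in the order asked, and still so for the second after the job is handed in, with the robot touching nothing.
It also fails if it takes over 56 s, if anything falls off the work surface, if the arm or the gripper's body presses on something with over 40 N, if the wrist force passes 120 N, or if a joint passes its speed limit or range.

## Robot

A 6-joint arm with a two-finger parallel gripper is mounted at the origin on a cart in front of the work surface, level with it; the furniture and walls round the work are solid. World frame = base frame: x ahead of the robot, y to its left, z up, the work surface at z = 0. Lengths are in m, angles in rad, forces in N, time in s.
With the tool pointing down it reaches from about 0.4 to 0.825 m from the base axis. Payload 7 kg.
Tool frame: the origin (TCP) lies midway between the tips of the shut fingers; the grasp point (between the pads) lies 19 mm behind it (bot.grasp_offset is the distance from the TCP to the grasp point, in m); z points along the fingers, y is the line along which they close (so a half turn about z gives the same grasp; the last joint's range is limited). The gripper opens to 85 mm and grips with 20 to 120 N. Pads are 22 mm wide; open, the fingers measure 114 mm over their backs; the gripper's body (76 mm by 85 mm) begins 54 mm behind the grasp point. The pads swing forward as they close: fully open they stand 13 mm farther back than shut.
Start: joints at [1.584, 0.359, 0.012, 0, -1.224, -0.288], TCP at [0.183, 0.65, 0.231] pointing down, gripper open.
Joint ranges: [-3.07, 3.07], [-1.43, 2.12], [-1.02, 1.25], [-3.03, 1.67], [-3.05, -0], [-3.03, 3.03]. Speed limits (rad/s): [2.39, 2.39, 3.01, 3.14, 3.14, 3.14].

## Interface

Orientations are given as a unit quaternion [x, y, z, w].
In Python, from cell import bot gives the robot as it stands.
- The arm moves only by the tool send_rows, never from a script. Its argument "rows" is a list that holds one entry, the list of rows, each a list of 4 numbers: the shift along the world's x, y, z each as a share of 0.075 m, from -1 to 1, then the turn about the world's z as a share of pi/2 rad, from -1 to 1. A call has 1 to 12 rows; each row shifts and turns the commanded pose from where the row before left it; what a row does not reach is not made up. A row lasts 1/10 s, in which the tool goes at most 50 mm and 8.59 degrees, less where a joint would pass 70% of its speed; a pose out of reach is approached as far as the arm can. A call with a number of a shift or a turn outside -1 to 1 is refused whole. A call with a gripper value outside its range is refused whole. "grip" is the opening, from -1 (shut) to 1 (fully open), set as the call begins (left out, the last holds). The fingers move at their own pace and stop on an object; "newtons" is the grip in N (left out, the last holds). Time passes only in rows, so rows that do not move let the fingers close. It gives the time, the measured TCP pose, the force, the opening and the grip force at its end, in the units of the state.
- bot.read_state(): the state, without advancing time (a new reading comes with each control period).
- bot.grab_frame(name): name is "scene" or "top" or "wrist"; returns a dict with "color" (384x512x3 uint8, blue, green, red), "depth" (384x512 float32, m along the optical axis (not along the pixel's ray), 0 where there is no reading), "camera_matrix" (3x3 intrinsics, pixels), "R" (3x3) and "t" (3): a world point X has camera coordinates R X + t; the wrist camera has in their place "mount" (4x4, takes a point from camera to tool coordinates, whose origin is the TCP and whose axes are the flange's). Camera axes: x right, y down, z forward; pixel columns grow to the right and rows downward; lengths in m; the calibration is good to about 2 mm. A picture is of the moment at which its call begins: read the wrist's pose just before it.
- bot.finish_job(): hands the job in; it is judged then, once.
The state is a dict: "t": time; "joint_positions": joint angles; "qd": joint speeds; "joint_torque": joint torques, N m; "tool_pos": TCP position; "eef_rot": TCP orientation; "wrist_force": force on the tool from outside, world axes, zero at the start; "wrist_torque": the same for the moment, N m; "gripper_width": opening from 0.0 (shut) to 1.0 (fully open); "grasp_force": force on a finger pad.
Only numpy, scipy, OpenCV 4.12 (cv2) and the standard library are available. Lean on these libraries where they do the work, as an engineer would, in place of code of your own. Each camera call takes 0.05 s, during which the arm holds its last target. There are 200 camera calls.

## Working session

There is one attempt and no reset: what is moved stays moved. The work goes in short steps, Python scripts to look and compute and a tool call to move; the robot and the scene stay as the last step left them, time stands still between calls to the robot, and variables do not carry over. Pictures are saved under pics/ and viewed, at most 10 in all, crops included, and the job is handed in when it is done.

Besides the shell and the picture viewer there is one more tool, called as name(argument=value, ...) on one line, values as JSON. send_rows: Moves the arm, as the interface text tells. Its arguments: {"type":"object","properties":{"rows":{"type":"array","items":{"type":"array","items":{"type":"array","items":{"type":"number"}}}},"grip":{"type":"number"},"newtons":{"type":"number"}},"required":["rows"]}

```bash
mkdir -p pics; ls; python3 - <<'E'
from cell import bot
import cv2,numpy as np
s=bot.read_state();print({k:np.round(v,3) for k,v in s.items()})
ims=[]
for n in("scene","top"):
    f=bot.grab_frame(n);cv2.imwrite(f"pics/{n}0.png",f["color"]);np.savez(f"{n}0.npz",**f)
    print(n,f["camera_matrix"].round(1).tolist(),f["R"].round(3).tolist(),f["t"].round(3))
E
```

```text
pics
{'t': np.float64(0.0), 'joint_positions': array([ 1.584,  0.359,  0.011, -0.   , -1.224, -0.288]), 'qd': array([-0.001,  0.001,  0.001, -0.001,  0.   , -0.   ]), 'joint_torque': array([ 0.0000e+00, -5.8333e+01,  2.9342e+01,  6.9360e+00, -6.0000e-03,
       -0.0000e+00]), 'tool_pos': array([0.183, 0.649, 0.23 ]), 'eef_rot': array([ 0.991, -0.137, -0.   ,  0.001]), 'wrist_force': array([-0.078,  0.692, -0.459]), 'wrist_torque': array([-0.005, -0.023, -0.005]), 'grasp_force': np.float64(0.0), 'gripper_width': np.float64(0.999)}
scene [[479.0, 0.0, 247.3], [0.0, 479.0, 193.1], [0.0, 0.0, 1.0]] [[-0.998, -0.053, 0.018], [-0.048, 0.65, -0.759], [0.029, -0.758, -0.651]] [0.51  0.157 1.97 ]
top [[420.6, 0.0, 256.8], [0.0, 420.6, 193.2], [0.0, 0.0, 1.0]] [[0.004, -1.0, -0.009], [-0.994, -0.003, -0.111], [0.111, 0.009, -0.994]] [-0.047  0.555  1.415]
```

View pics/scene0.png

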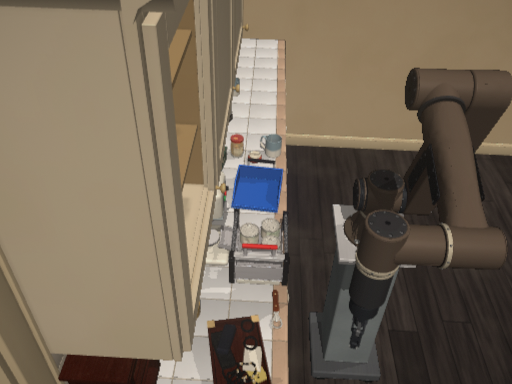

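View pics/top0.png

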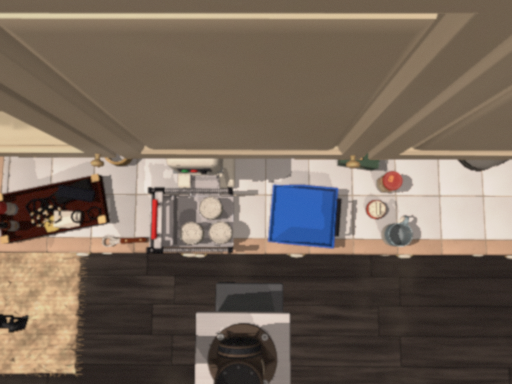

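The top view shows the pusher's red bar at (155,220), the tray running right to the lip at about (233,220), and three tins at (191,233), (220,232) and (210,208). The tote is at (304,215) with its black bar at (338,217). The opener is left of the tray, and the timer, jar and mug are right of the tote. A wall cabinet overhangs the back.

```bash
cat > h.py <<'E'
import numpy as np,cv2
from cell import bot
def cloud(f):
    K=f["camera_matrix"];d=f["depth"];v,u=np.indices(d.shape)
    c=np.stack([(u-K[0,2])/K[0,0]*d,(v-K[1,2])/K[1,1]*d,d],-1)
    if "R" in f: return (c-f["t"])@f["R"]
    return c
E
python3 - <<'E'
from h import *
for n in("top","scene"):
    f=dict(np.load(n+"0.npz"));P=cloud(f);c=f["color"];hsv=cv2.cvtColor(c,cv2.COLOR_BGR2HSV).astype(int)
    ok=(f["depth"]>0)
    def rep(name,m,ext=True):
        m=m&ok;p=P[m]
        if len(p)<5: print(n,name,len(p));return
        q=np.percentile(p,[2,50,98],axis=0).round(3)
        r=cv2.minAreaRect((p[:,:2]*1000).astype(np.float32))
        print(n,name,len(p),q.tolist(),np.round(np.r_[r[0],r[1],r[2]],1))
    inb=(P[...,0]>.35)&(P[...,0]<.95)&(abs(P[...,1])<.75)
    z=P[...,2]
    red=(hsv[...,1]>150)&((hsv[...,0]<8)|(hsv[...,0]>172))&inb
    rep("redbar",red&(P[...,1]>.1)&(z>.14)&(z<.2))
    b=(abs(hsv[...,0]-112)<10)&(hsv[...,1]>150)&inb&(P[...,1]<.1)
    rep("tote",b);rep("tote rim hi",b&(z>.055));rep("tote floor",b&(z<.012));
    dark=(hsv[...,2]<70)&inb
    rep("totebar",dark&(z>.085)&(z<.125)&(P[...,1]<-.1)&(P[...,1]>-.4))
    rep("tins",inb&(abs(z-.084)<.006)&(P[...,1]>.0)&(P[...,1]<.35))
    rep("rods/guards z.09-.13",inb&(z>.1)&(z<.135)&(P[...,1]>-.05)&(P[...,1]<.4)&(P[...,0]<.8))
    rep("bench",inb&(abs(z)<.005)); 
    rep("cabinet",(z>.4)&(P[...,0]<1)&(abs(P[...,1])<.6)&(P[...,0]>.4))
f=dict(np.load("top0.npz"));P=cloud(f)
for u in range(140,350,12):
    print(u,[ (round(P[v,u,0],3),round(P[v,u,1],3),round(P[v,u,2],3)) for v in (150,170,190,215,247)])
E
```

```text
top redbar 177 [[0.403, 0.265, 0.165], [0.464, 0.271, 0.173], [0.517, 0.278, 0.178]] [459.7 271.  120.3  14.8   0.8]
top tote 3659 [[0.386, -0.305, -0.003], [0.482, -0.209, 0.004], [0.576, -0.101, 0.074]] [ 479.7 -199.9  209.4  194.    85.2]
top tote rim hi 194 [[0.376, -0.309, 0.056], [0.486, -0.297, 0.072], [0.576, -0.177, 0.111]] [ 476.6 -237.3  135.2  194.2   85.5]
top tote floor 3253 [[0.389, -0.299, -0.003], [0.479, -0.199, 0.004], [0.573, -0.098, 0.01]] [ 480.6 -199.1  206.5  191.6   84.9]
top totebar 139 [[0.414, -0.315, 0.105], [0.47, -0.307, 0.111], [0.526, -0.297, 0.115]] [ 470.  -306.7   12.9  117.5   84.7]
top tins 1100 [[0.385, 0.048, 0.078], [0.433, 0.116, 0.082], [0.532, 0.229, 0.088]] [490.9 171.2 231.3 264.    0.6]
top rods/guards z.09-.13 1515 [[0.356, 0.044, 0.101], [0.457, 0.245, 0.116], [0.562, 0.302, 0.127]] [4.592e+02 1.735e+02 2.129e+02 2.725e+02 4.000e-01]
top bench 22627 [[0.355, -0.731, -0.005], [0.519, -0.144, -0.0], [0.675, 0.717, 0.005]] [ 523.9    0.  1500.   347.8   90. ]
top cabinet 81078 [[0.595, -0.471, 0.453], [0.598, -0.052, 0.949], [0.614, 0.466
[... 5915 characters left out ...]
at64(-0.265), np.float64(0.001)), (np.float64(0.373), np.float64(-0.254), np.float64(0.073))]
332 [(np.float64(0.605), np.float64(-0.225), np.float64(0.498)), (np.float64(0.643), np.float64(-0.311), np.float64(-0.007)), (np.float64(0.566), np.float64(-0.302), np.float64(0.04)), (np.float64(0.481), np.float64(-0.302), np.float64(0.028)), (np.float64(0.373), np.float64(-0.293), np.float64(0.074))]
344 [(np.float64(0.599), np.float64(-0.248), np.float64(0.524)), (np.float64(0.641), np.float64(-0.351), np.float64(0.003)), (np.float64(0.57), np.float64(-0.35), np.float64(0.003)), (np.float64(0.483), np.float64(-0.349), np.float64(-0.0)), (np.float64(0.372), np.float64(-0.346), np.float64(0.003))]
```

```bash
python3 - <<'E'
import cv2
a=cv2.imread("pics/top0.png")[150:262,90:440];cv2.imwrite("pics/topcrop.png",cv2.resize(a,(800,256),interpolation=cv2.INTER_CUBIC))
E
```

```text
(no output)
```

View pics/topcrop.png

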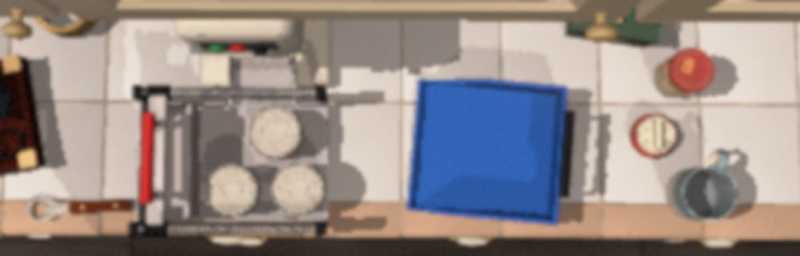

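In the crop the seamer is almost square to the world: red bar at (147,157), lip at x≈328. The tote at (487,150) is turned by about -5°. Both cameras agree on the heights: red bar top 0.173-0.175, tote bar top about 0.111. I'll move over the seamer next, clear above it, and check it with the wrist camera.

send_rows(rows=[[[0.31,-0.42,0.08,0.01],[0.31,-0.42,0.08,0.01],[0.31,-0.42,0.08,0.01],[0.31,-0.42,0.08,0.01],[0.31,-0.42,0.08,0.01],[0.31,-0.42,0.08,0.01],[0.31,-0.42,0.08,0.01],[0.31,-0.42,0.08,0.01],[0.31,-0.42,0.08,0.01],[0.31,-0.42,0.08,0.01],[0.31,-0.42,0.08,0.01],[0.31,-0.42,0.08,0.01]]])

```text
t: 1.3
tool_pos: [0.4627, 0.2701, 0.3034]
eef_rot: [0.999, -0.043, -0.0, 0.0]
wrist_force: [0.5, -0.1, 0.1]
gripper_width: 1.0
grasp_force: 0.0
```

send_rows(rows=[[[0,-0.5,0.1,0],[0,-0.5,0.1,0],[0,-0.5,0.1,0],[0,-0.5,0.1,0],[0,0,0,0],[0,0,0,0]]])

```text
t: 1.9
tool_pos: [0.4621, 0.1209, 0.3334]
eef_rot: [0.999, -0.044, 0.0, -0.0]
wrist_force: [-0.5, 0.8, 0.1]
gripper_width: 0.997
grasp_force: 0.0
```

```bash
cat >> h.py <<'E'
from scipy.spatial.transform import Rotation as Ro
def wrist(name):
    s=bot.read_state();f=bot.grab_frame("wrist");cv2.imwrite(f"pics/{name}.png",f["color"])
    c=cloud(f);M=f["mount"];P=c@M[:3,:3].T+M[:3,3]
    return s,f,P@Ro.from_quat(s["eef_rot"]).as_matrix().T+s["tool_pos"]
def st():
    s=bot.read_state();print({k:np.round(s[k],4).tolist() for k in("t","tool_pos","eef_rot","wrist_force","wrist_torque","gripper_width","grasp_force")})
E
python3 - <<'E'
from h import *
st();s,f,P=wrist("w1");np.savez("w1.npz",P=P,**f)
print(f["mount"].round(3).tolist())
print(P[::64,::64].round(2).tolist())
E
```

```text
{'t': 1.9, 'tool_pos': [0.4621, 0.1209, 0.3334], 'eef_rot': [0.999, -0.044, 0.0002, -0.0003], 'wrist_force': [-0.4707, 0.815, 0.071], 'wrist_torque': [0.0228, -0.0535, 0.0511], 'gripper_width': 0.9974, 'grasp_force': 0.0}
[[-0.001, -0.956, -0.293, 0.075], [1.0, -0.001, -0.0, 0.001], [-0.0, -0.293, 0.956, -0.142], [0.0, 0.0, 0.0, 1.0]]
[[[0.67, 0.41, 0.04], [0.68, 0.36, -0.0], [0.59, 0.18, 0.27], [0.59, 0.15, 0.26], [0.58, 0.11, 0.29], [0.6, 0.06, 0.22], [0.64, -0.07, -0.0], [0.63, -0.15, -0.0]], [[0.61, 0.47, -0.0], [0.6, 0.38, -0.0], [0.59, 0.29, -0.0], [0.58, 0.2, 0.03], [0.57, 0.11, 0.04], [0.56, 0.05, 0.12], [0.56, -0.07, -0.0], [0.55, -0.16, 0.0]], [[0.52, 0.48, 0.02], [0.51, 0.4, -0.0], [0.51, 0.26, 0.12], [0.5, 0.21, 0.03], [0.5, 0.12, 0.08], [0.48, 0.02, -0.0], [0.47, -0.07, -0.0], [0.46, -0.16, 0.0]], [[0.42, 0.53, -0.0], [0.41, 0.43, -0.0], [0.44, 0.27, 0.12], [0.4, 0.22, 0.03], [0.4, 0.13, 0.03], [0.41, 0.04, 0.08], [0.37, -0.07, -0.0], [0.36, -0.17, -0.0]], [[-0.11, 1.43, -0.9], [-0.13, 1.11, -0.89], [0.35, 0.29, 0.12], [-0.19, 0.5, -0.9], [-0.22, 0.19, -0.91], [0.11, -0.02, -0.27], [-0.28, -0.44, -0.92], [-0.3, -0.75, -0.91]], [[-0.46, 1.54, -0.89], [0.47, 0.18, 0.39], [0.48, 0.15, 0.4], [-0.57, 0.55, -0.91], [0.15, 0.15, -0.0], [0.14, 0.03, -0.0], [0.48, 0.08, 0.41], [0.46, 0.06, 0.39]]]
```

View pics/w1.png

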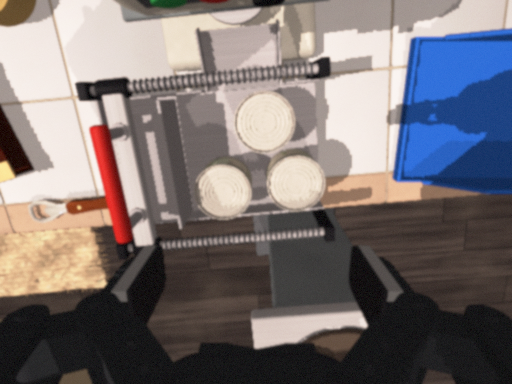

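The wrist view shows the red bar at (112,185), tins at (265,122), (223,188) and (296,181), the spring rods with front brackets at (320,67) and (332,225), and the tote's front edge at x≈400-415. I'll fit the seamer's pose from this cloud.

```bash
python3 - <<'E'
from h import *
d=np.load("w1.npz");P=d["P"];hsv=cv2.cvtColor(d["color"],cv2.COLOR_BGR2HSV).astype(int)
X,Y,Z=P[...,0],P[...,1],P[...,2];ok=(d["depth"]>0)&(X>.33)&(X<.62)&(Y<.35)
def line(n,m):
    p=P[m&ok];q=np.percentile(p,[1,50,99],axis=0).round(4)
    l=cv2.fitLine((p[:,:2]*1e3).astype(np.float32),cv2.DIST_HUBER,0,.01,.01).ravel()
    print(n,len(p),q.tolist(),"ang",round(np.degrees(np.arctan2(l[1],l[0])),2),"pt",l[2:].round(1))
red=(hsv[...,1]>150)&((hsv[...,0]<8)|(hsv[...,0]>172))
line("red",red&(Z>.15)&(Z<.2)); line("redtop",red&(Z>.168)&(Z<.18))
for n,x in(("rod-",.363),("rod+",.555)):
    line(n,(abs(X-x)<.012)&(abs(Z-.112)<.008)&(Y>.06)&(Y<.24))
    line(n+"frontbr",(abs(X-x)<.02)&(abs(Z-.118)<.01)&(Y<.06))
fl=(abs(Z-.026)<.004)&(X>.385)&(X<.535)&(Y<.1)
for a,b in((.385,.43),(.43,.48),(.48,.535)): 
    m=fl&(X>a)&(X<b)&ok
    if m.sum()>5: print("lip",a,b,np.percentile(Y[m],[0,1,3]).round(4),np.median(X[m]).round(3))
for k in range(3):pass
m=((abs(Z-.084)<.004)&ok).astype(np.uint8);nn,lab,sta,cen=cv2.connectedComponentsWithStats(m)
for i in range(1,nn):
    if sta[i,4]>300:
        q=(P[lab==i][:,:2]*1e3).astype(np.float32);print("tin",cv2.minEnclosingCircle(q),np.median(q,0))
b=(abs(hsv[...,0]-112)<10)&(hsv[...,1]>150)&(Y<0)
line("totefront",b&(Z>.013)&(Z<.024)&(Y>-.12))
E
```

```text
red 2015 [[0.4005, 0.2601, 0.1645], [0.4635, 0.2655, 0.1718], [0.5193, 0.2756, 0.1742]] ang -0.13 pt [463.5 265.5]
redtop 1748 [[0.4005, 0.2606, 0.1682], [0.4634, 0.2666, 0.1721], [0.519, 0.2758, 0.1742]] ang -0.19 pt [463.4 266.5]
rod- 1392 [[0.3583, 0.061, 0.1074], [0.3672, 0.1511, 0.1156], [0.3725, 0.237, 0.1194]] ang -89.68 pt [367.1 149.8]
rod-frontbr 306 [[0.357, 0.0339, 0.1083], [0.3683, 0.0438, 0.1197], [0.3758, 0.0598, 0.1245]] ang -86.05 pt [368.2  46.2]
rod+ 2000 [[0.5492, 0.0613, 0.1096], [0.5563, 0.1519, 0.1159], [0.5637, 0.2379, 0.1197]] ang -89.67 pt [556.3 150.1]
rod+frontbr 399 [[0.5473, 0.0355, 0.1098], [0.5571, 0.0453, 0.122], [0.5667, 0.059, 0.125]] ang 89.07 pt [557.   46.6]
lip 0.385 0.43 [-0.2045 -0.2009 -0.1996] 0.389
lip 0.43 0.48 [0.0341 0.0346 0.0351] 0.463
lip 0.48 0.535 [0.0343 0.035  0.0357] 0.512
tin ((502.39349365234375, 107.6545181274414), 37.55000305175781) [503.095   107.62046]
tin ((421.0686950683594, 73.31889343261719), 37.645050048828125) [421.18823  73.38751]
tin ((417.8792724609375, 169.23672485351562), 37.74949645996094) [419.01337 169.54611]
totefront 803 [[0.3917, -0.1177, 0.0132], [0.4966, -0.0962, 0.0175], [0.5864, -0.0852, 0.02]] ang -4.91 pt [496.5 -95.5]
```

send_rows(rows=[[[0,-0.5,0,0],[0,-0.5,0,0],[0,-0.5,0,0],[0,-0.5,0,0],[0,-0.5,0,0],[0,-0.5,-0.2,0],[0,-0.5,-0.2,0],[0,-0.5,-0.2,0],[0,-0.5,-0.2,0],[0.1,-0.5,-0.2,0],[0,0,0,0],[0,0,0,0]]])

```text
t: 3.15
tool_pos: [0.4698, -0.2533, 0.2568]
eef_rot: [0.999, -0.044, -0.001, -0.0]
wrist_force: [-0.5, -0.0, -0.1]
gripper_width: 1.003
grasp_force: 0.0
```

```bash
python3 - <<'E'
from h import *
st();s,f,P=wrist("w2");np.savez("w2.npz",P=P,**f)
hsv=cv2.cvtColor(f["color"],cv2.COLOR_BGR2HSV).astype(int)
X,Y,Z=P[...,0],P[...,1],P[...,2];ok=(f["depth"]>0)&(X>.36)&(X<.62)
def line(n,m):
    p=P[m&ok]
    if len(p)<9: print(n,len(p));return
    l=cv2.fitLine((p[:,:2]*1e3).astype(np.float32),cv2.DIST_HUBER,0,.01,.01).ravel()
    r=cv2.minAreaRect((p[:,:2]*1e3).astype(np.float32))
    print(n,len(p),np.percentile(p,[1,50,99],axis=0).round(4).tolist(),"ang",round(np.degrees(np.arctan2(l[1],l[0])),2),np.round(np.r_[r[0],r[1],r[2]],1))
line("bar",(Z>.1)&(Z<.118)&(Y<-.25)&(Y>-.36)&(hsv[...,2]<90))
b=(abs(hsv[...,0]-112)<10)&(hsv[...,1]>150)&(Y<0)
line("backwall",b&(Z>.064)&(Z<.076)&(Y<-.27));line("front",b&(Z>.013)&(Z<.022)&(Y>-.12))
E
```

```text
{'t': 3.15, 'tool_pos': [0.4698, -0.2533, 0.2568], 'eef_rot': [0.999, -0.0436, -0.0014, -0.0002], 'wrist_force': [-0.4996, -0.004, -0.064], 'wrist_torque': [0.0077, -0.033, 0.0407], 'gripper_width': 1.0026, 'grasp_force': 0.0}
bar 1940 [[0.414, -0.3202, 0.1058], [0.4782, -0.309, 0.1101], [0.5319, -0.2987, 0.1123]] ang -5.12 [ 472.3 -309.7   15.4  122.1   84.8]
backwall 1238 [[0.3735, -0.3159, 0.0654], [0.5064, -0.3024, 0.0722], [0.5741, -0.271, 0.0743]] ang -4.88 [ 473.4 -290.9   46.1  202.5   88.5]
front 675 [[0.3921, -0.1177, 0.0133], [0.4965, -0.0995, 0.0174], [0.587, -0.0885, 0.0196]] ang -4.87 [ 489.  -111.3   32.2  195.6   84.7]
```

View pics/w2.png

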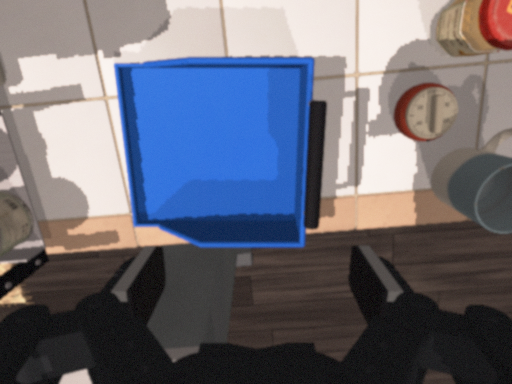

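The black bar is seen at (316,163) in front of the fingers, at (0.4715, -0.308) with its top at 0.111. The timer, jar and mug are all clear of the gripper.

send_rows(rows=[[[0.02,-0.36,0,0],[0,-0.37,0,0],[0,0,-0.4,0],[0,0,-0.4,0],[0,0,-0.4,0],[0,0,-0.4,0],[0,0,-0.4,0],[0,0,-0.28,0],[0,0,0,0],[0,0,0,0]]])

```text
t: 4.2
tool_pos: [0.4722, -0.3073, 0.0882]
eef_rot: [0.999, -0.042, 0.0, 0.0]
wrist_force: [-0.4, -0.4, 0.1]
gripper_width: 1.003
grasp_force: 0.0
```

send_rows(rows=[[[0,0,0,0],[0,0,0,0],[0,0,0,0],[0,0,0,0],[0,0,0,0],[0,0,0,0],[0,0,0,0],[0,0,0,0]]], grip=-1, newtons=40)

```text
t: 5.0
tool_pos: [0.4713, -0.3084, 0.0878]
eef_rot: [0.999, -0.043, 0.0, 0.0]
wrist_force: [-1.1, -0.4, 4.9]
gripper_width: 0.174
grasp_force: 39.1
```

send_rows(rows=[[[-0.01,0.1,0,0.005],[-0.02,0.2,0,0.01],[-0.02,0.2,0,0.01],[-0.02,0.2,0,0.01],[-0.02,0.2,0,0.01],[-0.02,0.2,0,0.01],[-0.02,0.1,0,0.003],[0,0,0,0],[0,0,0,0]]])

```text
t: 5.9
tool_pos: [0.462, -0.2174, 0.0878]
eef_rot: [1.0, 0.002, 0.001, -0.0]
wrist_force: [0.3, 7.9, 8.3]
gripper_width: 0.168
grasp_force: 40.3
```

```bash
python3 - <<'E'
from h import *
st()
for n in("top","wrist"):
    if n=="top": f=bot.grab_frame(n);P=cloud(f)
    else: s,f,P=wrist("w3")
    hsv=cv2.cvtColor(f["color"],cv2.COLOR_BGR2HSV).astype(int);X,Y,Z=P[...,0],P[...,1],P[...,2]
    b=(abs(hsv[...,0]-112)<10)&(hsv[...,1]>150)&(Y<.1)&(Y>-.35)&(X<.62)&(X>.34)&(f["depth"]>0)
    for k,m in(("floor",b&(Z<.01)),("all",b&(Z<.08)),("front",b&(Z>.013)&(Z<.022)&(Y>-.06))):
        p=(P[m][:,:2]*1e3).astype(np.float32)
        if len(p)>9:
            r=cv2.minAreaRect(p);l=cv2.fitLine(p,cv2.DIST_HUBER,0,.01,.01).ravel()
            print(n,k,len(p),np.round(np.r_[r[0],r[1],r[2]],1),round(np.degrees(np.arctan2(l[1],l[0])),2),np.percentile(p,[0.5,99.5],axis=0).round(1).tolist())
    if n=="top":
        for nm,x in(("rod-",.361),("rod+",.556)):
            p=P[(abs(X-x)<.012)&(abs(Z-.112)<.01)&(Y>.06)&(Y<.24)];l=cv2.fitLine((p[:,:2]*1e3).astype(np.float32),cv2.DIST_HUBER,0,.01,.01).ravel();print(nm,np.degrees(np.arctan2(l[1],l[0])).round(2),l[2:].round(1))
E
```

```text
{'t': 5.9, 'tool_pos': [0.462, -0.2174, 0.0878], 'eef_rot': [1.0, 0.0024, 0.0006, -0.0005], 'wrist_force': [0.3296, 7.8574, 8.3022], 'wrist_torque': [2.6068, 0.1572, -0.1084], 'gripper_width': 0.1685, 'grasp_force': 40.3125}
top floor 726 [ 399.3 -138.4  142.1   66.6   88.8] -89.76 [[366.6, -209.0], [431.2, -67.0]]
top all 825 [ 399.  -139.5  144.9   68.2   89.8] 88.2 [[365.0, -211.3], [430.0, -67.4]]
rod- -89.68 [362.4 161.9]
rod+ -89.48 [554.5 155.8]
wrist floor 55683 [ 462.2 -106.4  205.6  193.6   89.7] -44.5 [[367.1, -206.9], [558.5, -11.6]]
wrist all 65085 [ 463.  -110.9  213.7  201.1   89.4] -39.9 [[366.3, -216.5], [562.1, -12.2]]
wrist front 432 [ 4.612e+02 -3.470e+01  1.956e+02  4.950e+01  3.000e-01] -89.24 [[363.6, -59.8], [559.1, -11.3]]
```

send_rows(rows=[[[0,0.1,0,0],[0,0.1,0,0],[0,0.1,0,0],[0,0.1,0,0],[0,0.1,0,0],[0,0.1,0,0],[0,0.1,0,0],[0,0.05,0,0],[0,0,0,0]]])

```text
t: 6.9
tool_pos: [0.4617, -0.1624, 0.0877]
eef_rot: [1.0, 0.003, 0.0, 0.0]
wrist_force: [-0.5, -3.0, 6.6]
gripper_width: 0.173
grasp_force: 40.3
```

send_rows(rows=[[[0,0.03,0,0],[0,0.03,0,0],[0,0,0,0]]])

```text
t: 7.2
tool_pos: [0.4617, -0.1583, 0.0878]
eef_rot: [1.0, 0.002, 0.0, 0.001]
wrist_force: [-0.4, -5.9, 5.3]
gripper_width: 0.171
grasp_force: 40.2
```

send_rows(rows=[[[0,0.03,0,0],[0,0,0,0]]])

```text
t: 7.4
tool_pos: [0.4616, -0.1562, 0.0877]
eef_rot: [1.0, 0.002, -0.0, 0.001]
wrist_force: [0.5, -6.5, 5.2]
gripper_width: 0.172
grasp_force: 40.2
```

send_rows(rows=[[[0,0.03,0,0],[0,0,0,0]]])

```text
t: 7.6
tool_pos: [0.4616, -0.154, 0.0878]
eef_rot: [1.0, 0.002, 0.0, 0.001]
wrist_force: [0.8, -6.4, 4.6]
gripper_width: 0.17
grasp_force: 40.2
```

send_rows(rows=[[[0,0.03,0,0],[0,0,0,0]]])

```text
t: 7.8
tool_pos: [0.4623, -0.1527, 0.088]
eef_rot: [1.0, 0.003, 0.0, 0.001]
wrist_force: [2.3, -16.5, 0.8]
gripper_width: 0.172
grasp_force: 40.0
```

send_rows(rows=[[[0,0,0,0],[0,0,0,0],[0,0,0,0],[0,0,0,0],[0,0,0,0]]], grip=1)

```text
t: 8.3
tool_pos: [0.4613, -0.1505, 0.0872]
eef_rot: [1.0, 0.002, -0.0, -0.0]
wrist_force: [0.9, -0.5, 0.9]
gripper_width: 0.996
grasp_force: 0.0
```

send_rows(rows=[[[0,0,0.3,0],[0,0,0.5,0],[0,0,0.5,0],[0,0,0.5,0],[0,0,0.5,0],[0,0,0.4,0],[0,0,0,0]]])

```text
t: 9.0
tool_pos: [0.4634, -0.1508, 0.2944]
eef_rot: [1.0, 0.003, 0.004, 0.0]
wrist_force: [-0.8, 0.4, -0.1]
gripper_width: 1.001
grasp_force: 0.0
```

```bash
python3 - <<'E'
from h import *
st();s,f,P=wrist("w4")
hsv=cv2.cvtColor(f["color"],cv2.COLOR_BGR2HSV).astype(int)
X,Y,Z=P[...,0],P[...,1],P[...,2];ok=(f["depth"]>0)&(X>.34)&(X<.62)
def line(n,m):
    p=P[m&ok]
    if len(p)<9: print(n,len(p));return
    l=cv2.fitLine((p[:,:2]*1e3).astype(np.float32),cv2.DIST_HUBER,0,.01,.01).ravel()
    r=cv2.minAreaRect((p[:,:2]*1e3).astype(np.float32))
    print(n,len(p),np.percentile(p,[1,50,99],axis=0).round(4).tolist(),"ang",round(np.degrees(np.arctan2(l[1],l[0])),2),np.round(np.r_[r[0],r[1],r[2]],1))
line("bar",(Z>.1)&(Z<.118)&(Y<-.1)&(Y>-.2)&(hsv[...,2]<90))
b=(abs(hsv[...,0]-112)<10)&(hsv[...,1]>150)
line("toteall",b&(Z<.08));line("back",b&(Z>.064)&(Z<.076)&(Y<-.13))
for nm,x in(("rod-",.365),("rod+",.556)):line(nm,(abs(X-x)<.012)&(abs(Z-.112)<.008)&(Y>.05)&(Y<.24)); line(nm+"br",(abs(X-x)<.02)&(abs(Z-.12)<.008)&(Y<.055)&(Y>0))
fl=(abs(Z-.026)<.003)&ok&(Y>0)&~b
for a,c in((.39,.43),(.43,.48),(.48,.53)):
    m=fl&(X>a)&(X<c)
    if m.sum()>9: print("lip",a,np.percentile(Y[m],[0,1,5]).round(4))
E
```

```text
{'t': 9.0, 'tool_pos': [0.4634, -0.1508, 0.2944], 'eef_rot': [1.0, 0.0027, 0.0038, 0.0003], 'wrist_force': [-0.8059, 0.4026, -0.0605], 'wrist_torque': [0.0152, 0.0227, 0.0228], 'gripper_width': 1.0011, 'grasp_force': 0.0}
bar 1547 [[0.404, -0.1615, 0.1051], [0.4683, -0.1542, 0.1102], [0.5232, -0.147, 0.1124]] ang 0.47 [ 463.2 -154.3  122.2   14.6    0. ]
toteall 22400 [[0.3652, -0.1487, 0.0015], [0.4636, -0.0562, 0.0035], [0.5603, 0.0392, 0.0732]] ang 22.35 [ 4.622e+02 -5.510e+01  2.013e+02  1.971e+02  3.000e-01]
back 438 [[0.3637, -0.1542, 0.0647], [0.5335, -0.1487, 0.0722], [0.5616, -0.1302, 0.0744]] ang -0.23 [ 462.5 -142.2   24.   198.5   90. ]
rod- 1013 [[0.3584, 0.0511, 0.1068], [0.3678, 0.0925, 0.1155], [0.3727, 0.1374, 0.1194]] ang -89.83 [365.2  94.2  15.8  88.    0.4]
rod-br 339 [[0.3562, 0.0331, 0.1125], [0.3674, 0.0383, 0.1216], [0.3758, 0.0533, 0.1247]] ang 23.67 [366.   43.5  19.9  21.5   0.5]
rod+ 720 [[0.5496, 0.0512, 0.109], [0.5566, 0.0726, 0.1159], [0.5641, 0.0938, 0.1194]] ang -87.39 [5.57e+02 7.45e+01 1.48e+01 4.83e+01 3.00e-01]
rod+br 501 [[0.5476, 0.0339, 0.1124], [0.5573, 0.0389, 0.1221], [0.5669, 0.0544, 0.1248]] ang -88.92 [557.1  44.1  19.5  21.4   1.9]
lip 0.39 [0.0334 0.0335 0.0338]
lip 0.43 [0.0329 0.0342 0.0361]
lip 0.48 [0.0335 0.0346 0.0358]
```

View pics/w4.png

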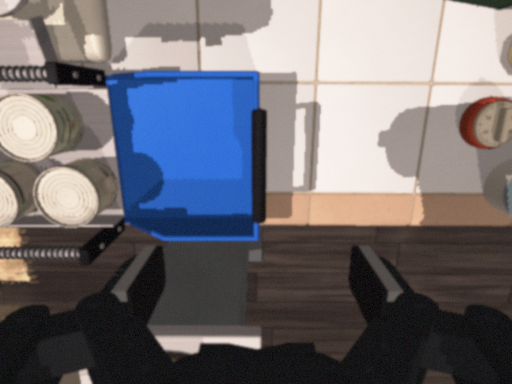

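The tote's front is in under the lip. Its bar at (259,165) is square and lies at seamer y -0.288, x within 1.5 mm, so it is docked. Next I'll go to the pusher's red bar.

send_rows(rows=[[[-0.03,0.46,0,0],[0,0.47,0,0],[0,0.47,0,0],[0,0.47,0,0],[0,0.47,0,0],[0,0.47,0,0],[0,0.47,0,0],[0,0.47,0,0],[0,0.47,0,0],[0,0.47,0,0],[0,0.47,0,0],[0,0.44,0,0]]])

```text
t: 10.25
tool_pos: [0.4584, 0.2708, 0.2884]
eef_rot: [1.0, 0.003, -0.001, 0.001]
wrist_force: [0.9, -2.0, -0.4]
gripper_width: 1.003
grasp_force: 0.0
```

send_rows(rows=[[[0,0,-0.3,0],[0,0,-0.5,0],[0,0,-0.5,0],[0,0,-0.4,0],[0,0,-0.23,0],[0,0,0,0],[0,0,0,0]]])

```text
t: 10.95
tool_pos: [0.459, 0.2692, 0.1447]
eef_rot: [1.0, 0.003, -0.0, 0.001]
wrist_force: [0.5, -0.4, -0.3]
gripper_width: 1.0
grasp_force: 0.0
```

```bash
python3 - <<'E'
from h import *
st()
E
```

```text
{'t': 10.95, 'tool_pos': [0.459, 0.2692, 0.1447], 'eef_rot': [1.0, 0.0025, -0.0004, 0.0006], 'wrist_force': [0.4683, -0.4203, -0.261], 'wrist_torque': [-0.0036, -0.0457, -0.0073], 'gripper_width': 0.9999, 'grasp_force': 0.0}
```

send_rows(rows=[[[0,0,0,0],[0,0,0,0],[0,0,0,0],[0,0,0,0],[0,0,0,0],[0,0,0,0],[0,0,0,0],[0,0,0,0]]], grip=-1, newtons=60)

```text
t: 11.75
tool_pos: [0.4593, 0.2701, 0.1457]
eef_rot: [1.0, 0.003, 0.0, -0.001]
wrist_force: [-2.8, 2.5, 6.2]
gripper_width: 0.192
grasp_force: 58.6
```

send_rows(rows=[[[0,-0.03,0,0],[0,-0.06,0,0],[0,-0.07,0,0],[0,-0.07,0,0],[0,-0.07,0,0],[0,-0.07,0,0],[0,-0.07,0,0],[0,-0.07,0,0],[0,-0.07,0,0],[0,-0.07,0,0],[0,-0.07,0,0],[0,-0.07,0,0]]])

```text
t: 12.95
tool_pos: [0.4597, 0.2118, 0.1457]
eef_rot: [1.0, 0.003, 0.001, -0.002]
wrist_force: [-4.3, 7.3, 4.3]
gripper_width: 0.19
grasp_force: 58.6
```

send_rows(rows=[[[0,-0.07,0,0],[0,-0.07,0,0],[0,-0.07,0,0],[0,-0.07,0,0],[0,-0.07,0,0],[0,-0.07,0,0],[0,-0.07,0,0],[0,-0.07,0,0],[0,-0.07,0,0],[0,-0.07,0,0],[0,-0.07,0,0],[0,-0.07,0,0]]])

```text
t: 14.15
tool_pos: [0.4602, 0.1494, 0.1457]
eef_rot: [1.0, 0.003, 0.001, -0.002]
wrist_force: [-2.8, 10.8, 2.0]
gripper_width: 0.188
grasp_force: 58.6
```

send_rows(rows=[[[0,-0.07,0,0],[0,-0.07,0,0],[0,-0.07,0,0],[0,-0.07,0,0],[0,-0.07,0,0],[0,-0.07,0,0],[0,-0.07,0,0],[0,-0.07,0,0],[0,-0.07,0,0],[0,-0.07,0,0],[0,-0.07,0,0]]])

```text
t: 15.25
tool_pos: [0.4605, 0.0917, 0.1457]
eef_rot: [1.0, 0.003, 0.002, -0.002]
wrist_force: [-1.4, 10.6, 1.0]
gripper_width: 0.187
grasp_force: 58.6
```

send_rows(rows=[[[0,-0.06,0,0],[0,-0.06,0,0],[0,-0.06,0,0],[0,-0.04,0,0],[0,0,0,0]]])

```text
t: 15.75
tool_pos: [0.4606, 0.0747, 0.1457]
eef_rot: [1.0, 0.003, 0.002, -0.002]
wrist_force: [0.9, 8.9, 0.7]
gripper_width: 0.19
grasp_force: 59.0
```

send_rows(rows=[[[0,-0.03,0,0],[0,0,0,0]]])

```text
t: 15.95
tool_pos: [0.4606, 0.0727, 0.1457]
eef_rot: [1.0, 0.003, 0.002, -0.002]
wrist_force: [-1.1, 9.9, 1.7]
gripper_width: 0.19
grasp_force: 59.0
```

send_rows(rows=[[[0,-0.03,0,0],[0,0,0,0]]])

```text
t: 16.15
tool_pos: [0.4606, 0.0705, 0.1457]
eef_rot: [1.0, 0.003, 0.002, -0.002]
wrist_force: [-1.5, 10.8, 1.8]
gripper_width: 0.191
grasp_force: 59.0
```

send_rows(rows=[[[0,-0.02,0,0],[0,0,0,0]]])

```text
t: 16.35
tool_pos: [0.4607, 0.0699, 0.1457]
eef_rot: [1.0, 0.003, 0.002, -0.003]
wrist_force: [-2.0, 15.5, 2.3]
gripper_width: 0.189
grasp_force: 59.1
```

```bash
python3 - <<'E'
from h import *
st();s,f,P=wrist("w5");np.savez("w5.npz",P=P,**f)
E
```

```text
{'t': 16.35, 'tool_pos': [0.4607, 0.0699, 0.1457], 'eef_rot': [1.0, 0.0025, 0.0018, -0.0026], 'wrist_force': [-1.9591, 15.5106, 2.2867], 'wrist_torque': [5.5038, 0.9035, 0.0194], 'gripper_width': 0.1891, 'grasp_force': 59.1095}
```

View pics/w5.png

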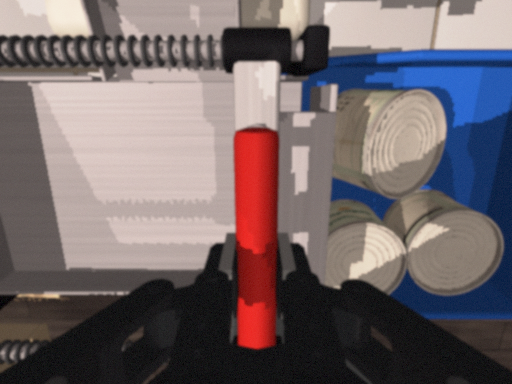

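The pusher is at its end stop: 0.200 m of travel, force rising. All three tins are in the tote, at (410,140), (365,260) and (455,245). The top one looks tilted, so I'll check the lids' slopes.

```bash
cat > tins.py <<'E'
from h import *
def lids(P,f,boxes):
    for (u0,u1,v0,v1) in boxes:
        p=P[v0:v1,u0:u1].reshape(-1,3);p=p[(p[:,2]>.02)]
        c=np.median(p,0);_,_,vt=np.linalg.svd(p-p.mean(0),full_matrices=False);n=vt[2]*np.sign(vt[2,2])
        print(c.round(4),"normal",n.round(2),"tilt",np.degrees(np.arccos(n[2])).round(1))
E
python3 - <<'E'
from tins import *
d=np.load("w5.npz");lids(d["P"],d,[(395,430,115,165),(345,385,245,275),(440,480,230,270)])
P=d["P"];hsv=cv2.cvtColor(d["color"],cv2.COLOR_BGR2HSV).astype(int)
b=(abs(hsv[...,0]-112)<10)&(hsv[...,1]>150)&(P[...,2]>-.02);print(np.percentile(P[b],[1,99],axis=0).round(4))
E
```

```text
[ 0.5052 -0.0388  0.0667] normal [ 0.02 -0.65  0.76] tilt 40.8
[ 0.407  -0.0185  0.0584] normal [-0.78 -0.13  0.61] tilt 52.6
[ 0.4164 -0.0937  0.0584] normal [-0.14 -0.6   0.79] tilt 38.1
[[ 0.3644 -0.1499  0.002 ]
 [ 0.5609  0.0282  0.074 ]]
```

```bash
python3 - <<'E'
from h import *
d=np.load("w5.npz");P=d["P"]
for (u0,u1,v0,v1,s) in [(340,450,90,195,15),(335,410,225,300,15),(395,505,195,295,15)]:
    print(P[v0:v1:s,u0:u1:s,2].round(3)); print(P[v0:v1:s,u0:u1:s,1].round(3)[3])
E
```

```text
[[0.004 0.033 0.045 0.057 0.066 0.075 0.002 0.003]
 [0.045 0.059 0.07  0.082 0.076 0.067 0.061 0.003]
 [0.055 0.068 0.081 0.08  0.073 0.068 0.061 0.058]
 [0.059 0.074 0.088 0.079 0.072 0.066 0.059 0.055]
 [0.062 0.078 0.089 0.079 0.071 0.065 0.056 0.004]
 [0.06  0.076 0.089 0.077 0.071 0.062 0.054 0.004]
 [0.004 0.064 0.083 0.075 0.07  0.061 0.004 0.003]]
[ 0.009  0.003 -0.002 -0.015 -0.028 -0.041 -0.055 -0.068]
[[0.053 0.062 0.058 0.062 0.029]
 [0.059 0.059 0.058 0.058 0.058]
 [0.058 0.058 0.058 0.059 0.059]
 [0.058 0.059 0.058 0.059 0.059]
 [0.058 0.194 0.196 0.059 0.061]]
[ 0.005 -0.008 -0.02  -0.032 -0.044]
[[0.072 0.01  0.02  0.022 0.003 0.004 0.004 0.017]
 [0.016 0.033 0.045 0.054 0.061 0.062 0.004 0.02 ]
 [0.029 0.047 0.061 0.058 0.059 0.059 0.058 0.023]
 [0.058 0.059 0.059 0.058 0.057 0.058 0.058 0.06 ]
 [0.059 0.058 0.059 0.058 0.058 0.059 0.058 0.062]
 [0.059 0.061 0.058 0.059 0.058 0.058 0.059 0.037]
 [0.061 0.033 0.058 0.058 0.058 0.06  0.033 0.04 ]]
[-0.041 -0.053 -0.064 -0.077 -0.089 -0.1   -0.113 -0.123]
```

Tins a and b stand flat (lids level at 0.058). Tin c is still leaning about 27°, with its rear edge hung up on the pusher's face. I'll ease the pusher back a few millimetres to let it settle.

send_rows(rows=[[[0,0.04,0,0],[0,0.04,0,0],[0,0.04,0,0],[0,0,0,0],[0,0,0,0]]])

```text
t: 16.9
tool_pos: [0.4606, 0.0777, 0.1457]
eef_rot: [1.0, 0.003, 0.002, -0.001]
wrist_force: [-0.0, 8.4, 2.7]
gripper_width: 0.19
grasp_force: 59.2
```

```bash
cat > tc.py <<'E'
from h import *
import sys
st();s,f,P=wrist(sys.argv[1]);np.savez(sys.argv[1]+".npz",P=P,**f)
m=(P[...,0]>.35)&(P[...,0]<.57)&(P[...,1]<.06)&(P[...,1]>-.15)&(P[...,2]>.05)&(P[...,2]<.1)
hsv=cv2.cvtColor(f["color"],cv2.COLOR_BGR2HSV).astype(int);m&=hsv[...,1]<110
for x in(.41,.47,.50,.53):
    k=m&(abs(P[...,0]-x)<.003)
    print(x,[(y/1000,round(float(np.median(P[k&(abs(P[...,1]-y/1000)<.004)][:,2])),3)) for y in range(-140,61,10) if (k&(abs(P[...,1]-y/1000)<.004)).sum()>2])
E
python3 tc.py w6
```

```text
{'t': 16.9, 'tool_pos': [0.4606, 0.0777, 0.1457], 'eef_rot': [1.0, 0.0027, 0.0015, -0.0014], 'wrist_force': [-0.0227, 8.4422, 2.7357], 'wrist_torque': [2.8966, -0.0082, -0.0495], 'gripper_width': 0.1899, 'grasp_force': 59.1701}
0.41 [(-0.12, 0.058), (-0.11, 0.059), (-0.1, 0.058), (-0.09, 0.058), (-0.08, 0.058), (-0.07, 0.058), (-0.06, 0.058), (-0.05, 0.061), (-0.04, 0.059), (-0.03, 0.058), (-0.02, 0.058), (-0.01, 0.058), (0.0, 0.058), (0.01, 0.058), (0.02, 0.058)]
0.47 [(-0.03, 0.061), (-0.02, 0.059), (-0.01, 0.058), (0.0, 0.058), (0.01, 0.06)]
0.5 [(-0.04, 0.059), (-0.03, 0.058), (-0.02, 0.058), (-0.01, 0.058), (0.0, 0.058), (0.01, 0.059), (0.02, 0.058)]
0.53 [(-0.03, 0.059), (-0.02, 0.058), (-0.01, 0.059), (0.0, 0.058), (0.01, 0.058), (0.02, 0.059), (0.04, 0.081)]
```

Tin c has dropped flat and all three lids are level at 0.058. Next I'll bring the pusher home slowly, still gripped.

send_rows(rows=[[[0,0.03,0,0],[0,0.05,0,0],[0,0.06,0,0],[0,0.06,0,0],[0,0.06,0,0],[0,0.06,0,0],[0,0.06,0,0],[0,0.06,0,0],[0,0.06,0,0],[0,0.06,0,0],[0,0.06,0,0],[0,0.06,0,0]]])

```text
t: 18.15
tool_pos: [0.4603, 0.1286, 0.1456]
eef_rot: [1.0, 0.003, 0.001, -0.001]
wrist_force: [-1.3, 6.4, 2.3]
gripper_width: 0.188
grasp_force: 59.2
```

send_rows(rows=[[[0,0.06,0,0],[0,0.06,0,0],[0,0.06,0,0],[0,0.06,0,0],[0,0.06,0,0],[0,0.06,0,0],[0,0.06,0,0],[0,0.06,0,0],[0,0.06,0,0],[0,0.06,0,0],[0,0.06,0,0],[0,0.06,0,0]]])

```text
t: 19.35
tool_pos: [0.4599, 0.1824, 0.1457]
eef_rot: [1.0, 0.003, 0.001, -0.001]
wrist_force: [-1.3, 5.5, 4.6]
gripper_width: 0.186
grasp_force: 59.3
```

send_rows(rows=[[[0,0.06,0,0],[0,0.06,0,0],[0,0.06,0,0],[0,0.06,0,0],[0,0.06,0,0],[0,0.06,0,0],[0,0.06,0,0],[0,0.06,0,0],[0,0.06,0,0],[0,0.06,0,0],[0,0.06,0,0],[0,0.06,0,0]]])

```text
t: 20.55
tool_pos: [0.4596, 0.236, 0.1457]
eef_rot: [1.0, 0.003, 0.001, -0.001]
wrist_force: [-2.6, 4.7, 4.8]
gripper_width: 0.188
grasp_force: 59.5
```

Remaining to home: about 34 mm.

send_rows(rows=[[[0,0.06,0,0],[0,0.06,0,0],[0,0.06,0,0],[0,0.06,0,0],[0,0.06,0,0],[0,0.05,0,0],[0,0.04,0,0],[0,0.03,0,0],[0,0.02,0,0],[0,0,0,0]]])

```text
t: 21.55
tool_pos: [0.4594, 0.2689, 0.1457]
eef_rot: [1.0, 0.003, 0.0, -0.001]
wrist_force: [-4.9, 3.0, 5.6]
gripper_width: 0.189
grasp_force: 59.6
```

send_rows(rows=[[[0,0.015,0,0],[0,0,0,0]]])

```text
t: 21.75
tool_pos: [0.4593, 0.2699, 0.1457]
eef_rot: [1.0, 0.003, 0.0, -0.001]
wrist_force: [-3.9, 3.2, 6.0]
gripper_width: 0.187
grasp_force: 59.6
```

send_rows(rows=[[[0,0.015,0,0],[0,0,0,0]]])

```text
t: 21.95
tool_pos: [0.4593, 0.2701, 0.1456]
eef_rot: [1.0, 0.003, 0.0, 0.0]
wrist_force: [-3.1, 0.4, 7.5]
gripper_width: 0.19
grasp_force: 59.8
```

send_rows(rows=[[[0,0.015,0,0],[0,0,0,0],[0,0,0,0]]])

```text
t: 22.25
tool_pos: [0.4593, 0.2701, 0.1456]
eef_rot: [1.0, 0.002, 0.0, 0.001]
wrist_force: [-0.8, -3.6, 8.0]
gripper_width: 0.191
grasp_force: 59.9
```

send_rows(rows=[[[0,0,0,0],[0,0,0,0],[0,0,0,0],[0,0,0,0],[0,0,0,0],[0,0,0,0]]], grip=1)

```text
t: 22.85
tool_pos: [0.4592, 0.2713, 0.145]
eef_rot: [1.0, 0.002, -0.0, 0.0]
wrist_force: [0.6, -0.4, 0.6]
gripper_width: 1.0
grasp_force: 0.0
```

send_rows(rows=[[[0,0,0.3,0],[0,0,0.5,0],[0,0,0.5,0],[0,0,0.5,0],[0,-0.5,0.5,0],[0,-0.5,0.1,0],[0,-0.5,0,0],[0,-0.5,0,0],[0,-0.5,0,0],[0,-0.5,0,0],[0,0,0,0],[0,0,0,0]]])

```text
t: 24.05
tool_pos: [0.4591, 0.0477, 0.3231]
eef_rot: [1.0, 0.001, 0.0, -0.0]
wrist_force: [-0.4, 1.1, -0.2]
gripper_width: 0.999
grasp_force: 0.0
```

```bash
python3 tc.py w7; python3 - <<'E'
from h import *
d=np.load("w7.npz");P=d["P"];hsv=cv2.cvtColor(d["color"],cv2.COLOR_BGR2HSV).astype(int)
red=(hsv[...,1]>150)&((hsv[...,0]<8)|(hsv[...,0]>172))&(P[...,2]>.168)&(P[...,2]<.2);print(np.percentile(P[red],[1,50,99],axis=0).round(4))
b=(abs(hsv[...,0]-112)<10)&(hsv[...,1]>150)&(abs(P[...,2]-.02)<.06)&(P[...,0]>.3);p=P[b];print(cv2.minAreaRect((p[:,:2]*1e3).astype(np.float32)),np.percentile(p,[1,99],axis=0).round(4))
k=(abs(P[...,2]-.108)<.007)&(P[...,1]<-.1)&(hsv[...,2]<90);print(np.percentile(P[k],[1,50,99],axis=0).round(4) if k.sum() else 0)
E
```

```text
{'t': 24.05, 'tool_pos': [0.4591, 0.0477, 0.3231], 'eef_rot': [1.0, 0.0014, 0.0002, -0.0002], 'wrist_force': [-0.4351, 1.0604, -0.22], 'wrist_torque': [-0.0425, 0.0357, -0.0595], 'gripper_width': 0.9994, 'grasp_force': 0.0}
0.41 [(-0.12, 0.058), (-0.11, 0.059), (-0.1, 0.058), (-0.09, 0.058), (-0.08, 0.059), (-0.07, 0.058), (-0.06, 0.058), (-0.05, 0.06), (-0.04, 0.059), (-0.03, 0.058), (-0.02, 0.058), (-0.01, 0.058), (0.0, 0.058), (0.01, 0.058), (0.02, 0.058)]
0.47 [(-0.03, 0.061), (-0.02, 0.059), (-0.01, 0.058), (0.0, 0.058), (0.01, 0.061)]
0.5 [(-0.04, 0.058), (-0.03, 0.058), (-0.02, 0.058), (-0.01, 0.058), (0.0, 0.059), (0.01, 0.058), (0.02, 0.058), (0.03, 0.059)]
0.53 [(-0.03, 0.059), (-0.02, 0.059), (-0.01, 0.059), (0.0, 0.058), (0.01, 0.058), (0.02, 0.061)]
[[0.4005 0.2603 0.1681]
 [0.4636 0.2657 0.1721]
 [0.5188 0.2738 0.1743]]
((461.7435302734375, -46.28221130371094), (200.6261444091797, 213.62347412109375), 0.42535650730133057) [[ 0.3644 -0.1507  0.0015]
 [ 0.5605  0.0295  0.0735]]
[[ 0.403  -0.1601  0.1029]
 [ 0.4667 -0.1504  0.1098]
 [ 0.5221 -0.1456  0.1124]]
```

View pics/w7.png

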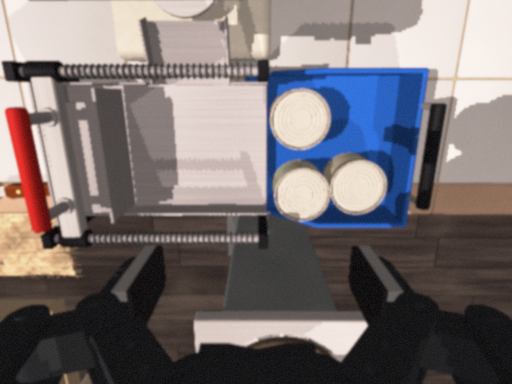

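The pusher is home (red bar at (27,170)), the tote is still docked and square, and all three tins stand upright in it at (300,118), (301,190) and (357,183).

```bash
python3 -c "
from cell import bot
print(bot.finish_job())"
```

```text
the job is handed in; nothing more can be done
None
```

The job is handed in at about 24 s: the tote is docked square under the lip against the stop, all three tins stand upright in it, and the pusher was eased home slowly while gripped. One tin hung up on the pusher at full travel and dropped flat when I eased the pusher back.

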